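Pin the coupling on the rotator shaft

TASK

Secure the coupling on the bench rotator's square shaft: take the hitch pin from its stand, feel for the cross hole in the top of the shaft and push the pin gently straight down until its shoulder sits on the shaft, with the loop pointing out over the shaft's free end. Then swing the pin's sprung loop down over the shaft end until it snaps in under the shaft, and let go. Never press the pin or its loop hard on the shaft (keep under 25 N), and do not disturb the two tall vials and the tin.

Things in the scene. Friction and masses are not known exactly. Their poses are not given: they have to be found in the camera images.
- rotator: Fixed bench rotator: base plate 130 x 90 x 10, round-topped bearing block 40 long (x), 60 wide, 100 high, dark motor can behind (+x), hub 38 in diameter in front (to x = -33). Origin: on the bench under the middle of the bearing block. A square steel shaft points out of the hub along the rotator's own -x.
- shaft_axis (a point): Point on the level axis of the square shaft, 70 above the bench, at rotator x = -60, y = 0; axes as the rotator. Shaft: 20 wide (y), 18 high, relieved 2 mm underneath behind its rounded end. Its rounded free end is always 18 beyond (-x of) the centre of its cross hole. The shaft does not move under these forces.
- hole_band (a point): Middle of the band of the shaft's top face (79 above the bench, rotator x = -60, y = 0; axes as the rotator) in which the vertical cross hole lies. Hole: 9 in diameter, right through, mouth chamfered 0.5 mm, on the centre line. How far the shaft sticks out is not measured: the hole's centre is up to 9 mm from here along x, either way. Find it by feel or by eye.
- stand: Fixed black block 36 x 36 x 34 with a 10 mm hole, in which the pin stands loosely at the start. Origin: centre of its underside.
- pin_tab (a point): Centre of the flat grip tab on top of the loose steel hitch pin (about 80 g, upright at the start). Tab: 20 in x, 10 thick in y (grasp it across y from above), 22 high. Under it a boss 20 x 17 x 11, then the shank. Tab top is 11 above this point, shoulder 22 below, tip 52 below; 101 above the bench with the pin home. z is up along the pin; the loop points along the pin's -x.
- pin_shoulder (a point): Centre of the flat shoulder under the boss, which rests on the shaft's top face when the pin is home; axes as pin_tab. The round shank, 8 in diameter, goes 30 down from here, its last 2 mm tapering to 6.4. The loop's wires pass 14.5 either side of the middle, so the pin's -x must lie along the rotator's -x within about 5 degrees to clear the 20 wide shaft.
- loop (a joint): Loop angle on the pin, rad: 0 = level, square to the pin; grows as it swings down; 1.36 = stop. The hinge, 7 above the shoulder on the pin's axis, is slightly stiff: the loop stays where left. With the pin home the crossbar meets the shaft end at about 0.7, stretches over its rounded lower edge at about 1.0, then snaps in under the shaft by itself to about 1.3.
- loop_tab (a point): Middle of the flat thumb tab (14 wide, 4 thick) at the outer end of the wire loop, 40 from the hinge axis; the tab reaches from 26.5 (the crossbar) to 46. x points to the hinge, z is normal to the loop, up when it is level. The loop stretches outward up to 9 mm at 0.7 N per mm; some 5 mm are needed. Pushing this tab with shut fingers takes roughly 2 to 6 N.
- headspace_vial_1: Bystander: tall clear vial, 22 in diameter, 76 high, standing; origin at its underside.
- headspace_vial_2: Bystander: tall clear vial, 22 in diameter, 76 high, standing; origin at its underside.
- septa_tin: Bystander: round white tin, 54 in diameter, 24 high; origin at its underside.
Not all that is in view belongs to the job. What is meant by the part that bears pin_tab is not brown, and is the larger of those in its own colour.

How it is judged (in metres and radians):
On the way:
1. the pin is home in the cross hole, shoulder on the shaft, with the loop still open (z of pin_tab in the frame of rotator between 0.097 and 0.104 m and x of pin_tab in the frame of rotator between -0.0725 and -0.0475 m and y of pin_tab in the frame of rotator between -0.004 and 0.004 m and angle between pin_tab's own z axis and vertical below 0.12 rad and value of joint loop below 0.8 rad), for 0.2 s.
At the end, for the whole second after the job is handed in: The pin stands in the shaft's cross hole (within 4 mm of the shaft's centre line, within 0.12 rad of upright), its shoulder within 3 mm of the shaft's top face, the loop is snapped in under the shaft end (loop angle above 1.1 rad) and at rest (z of pin_tab in the frame of rotator between 0.097 and 0.104 m and x of pin_tab in the frame of rotator between -0.0725 and -0.0475 m and y of pin_tab in the frame of rotator between -0.004 and 0.004 m and angle between pin_tab's own z axis and vertical below 0.12 rad and value of joint loop above 1.1 rad and velocity of joint loop between -0.2 and 0.2 rad/s); the robot touches nothing.
It fails at once if the pin or its loop is pressed on the rotator or its shaft with more than 25 N (contact force between pin and rotator above 25 N).
It fails at once if a tall vial or the tin is moved more than 15 mm or tipped (distance of any of headspace_vial_1, headspace_vial_2, septa_tin from where it was at the start of the episode above 0.015 m or angle between any of headspace_vial_1, headspace_vial_2's own z axis and vertical above 0.5 rad).
It also fails if it takes over 72 s, if anything falls off the work surface, if the arm or the gripper's body presses on something with over 40 N, if the wrist force passes 120 N, or if a joint passes its speed limit or range.

ROBOT

A 6-joint arm with a two-finger parallel gripper is mounted at the origin on a cart in front of the work surface, level with it; the furniture and walls round the work are solid. World frame = base frame: x ahead of the robot, y to its left, z up, the work surface at z = 0. Lengths are in mm, angles in degrees, forces in N, time in s.
With the tool pointing down it reaches from about 300 to 850 mm from the base axis. Payload 4.2 kg.
Tool frame: the origin (TCP) lies at the very end of the fingers, on their centre line; the grasp point (between the pads) lies 19 mm behind it (env.grasp_offset is the distance from the TCP to the grasp point, in mm); z points along the fingers, y is the line along which they close (so a half turn about z gives the same grasp; the last joint's range is limited). The gripper opens to 91 mm and grips with 3 to 60 N. Pads are 32 mm wide; open, the fingers measure 118 mm over their backs; the gripper's body (76 mm by 178 mm) begins 60 mm behind the grasp point.
Start: joints at [-76.433, 18.312, 89.639, -0, 72.044, -1.146], TCP at [146.045, -556.16, 213.976] pointing down, gripper open.
Joint ranges: [-177.97, 177.97], [-48.28, 115.42], [12.27, 149.76], [-77.06, 257.06], [2.81, 150.46], [-146.56, 146.56]. Speed limits (degrees/s): [147.25, 147.25, 180, 180, 180, 180].

INTERFACE

Orientations are given as [roll, pitch, yaw] about the fixed x, y, z axes, in that order (R = Rz(yaw) Ry(pitch) Rx(roll)).
In Python, from workcell import env gives the robot as it stands. The module is installed in compiled form; this text tells all that it offers.
- The arm moves only by the tool send_rows, never from a script. Its argument "motion" is a list of rows, each an object of numbers: "tx", "ty", "tz": the shift along the tool's x, y, z in units of 500 mm (1.0 is 500 mm); "rx", "ry", "rz": the turn, a rotation vector about the tool's x, y, z in units of 30 degrees (1.0 is 30 degrees); "gripper": the closure, from -1 (fully open) to 1 (shut). In form: [{"tx": .., "ty": .., "tz": .., "rx": .., "ry": .., "rz": .., "gripper": ..}, ...]. A call has 1 to 12 rows; each row shifts and turns the commanded pose from where the row before left it, along the tool's axes as they then stand; what a row does not reach is not made up. A row lasts 1/8 s, in which the tool goes at most 62.5 mm and 10.7 degrees, less where a joint would pass 70% of its speed; a pose out of reach is approached as far as the arm can. A call with a number of a shift or a turn outside -1 to 1 is refused whole. A call with a gripper value outside its range is refused whole. The fingers move at their own pace and stop on an object; "grip_force" is the grip in N (left out, the last holds). Time passes only in rows, so rows that do not move let the fingers close. It gives the time, the measured TCP pose, the force, the opening and the grip force at its end, in the units of the state.
- env.state(): the state, without advancing time (a new reading comes with each control period).
- env.grab_frame(name): name is "scene" or "side" or "wrist"; returns a dict with "frame" (480x640x3 uint8, red, green, blue), "vertical_fov" (degrees; the focal length in pixels is half the picture's height over the tangent of half this angle, whatever the lens; pixels are square), "cx", "cy" (the principal point, pixels), "rvec" (rotation vector, rad) and "tvec" (3), from world to camera coordinates, as OpenCV has them; the wrist camera has in their place "T_tool_cam" (4x4, takes a point from camera to tool coordinates, whose origin is the TCP and whose axes are the flange's). Camera axes: x right, y down, z forward; pixel columns grow to the right and rows downward; lengths in mm; the calibration is good to about 2 mm. A picture is of the moment at which its call begins: read the wrist's pose just before it. There is no depth.
- env.job_done(): hands the job in; it is judged then, once.
The state is a dict: "time_s": time; "qpos": joint angles; "qvel": joint speeds; "effort": joint torques, N m; "ee_pos": TCP position; "ee_rot": TCP orientation; "force": force on the tool from outside, world axes, zero at the start; "torque": the same for the moment, N m; "gripper_width": finger opening in mm; "gripper_force": force on a finger pad.
Only numpy, scipy, OpenCV 4.12 (cv2) and the standard library are available. Lean on these libraries where they do the work, as an engineer would, in place of code of your own. Each camera call takes 0.05 s, during which the arm holds its last target. There are 200 camera calls.

## Working session

There is one attempt and no reset: what is moved stays moved. The work goes in short steps, Python scripts to look and compute and a tool call to move; the robot and the scene stay as the last step left them, time stands still between calls to the robot, and variables do not carry over. Pictures are saved under pics/ and viewed, at most 10 in all, crops included, and the job is handed in when it is done.

Besides the shell and the picture viewer there is one more tool, called after "Call:" by a JSON object that holds its "op" and its "data", one argument or row to a line. send_rows: Moves the arm, as the interface text tells. Shifts and turns lie within -1 to 1; 1 stands for 500 mm of shift or 30 degrees of turn. Its arguments: {"type":"object","properties":{"motion":{"type":"array"},"grip_force":{"type":"number"}},"required":["motion"]}

```bash
mkdir -p pics
cat > h.py <<'E'
import numpy as np,cv2
from workcell import env
from scipy.spatial.transform import Rotation as R
def cam(name):
    s=env.state(); g=env.grab_frame(name)
    f=240/np.tan(np.radians(g["vertical_fov"]/2))
    K=np.array([[f,0,g["cx"]],[0,f,g["cy"]],[0,0,1.]])
    if name=="wrist":
        T=np.array(g["T_tool_cam"]); Rt=R.from_euler('xyz',s["ee_rot"],degrees=True).as_matrix()
        Rw=Rt@T[:3,:3]; c=Rt@T[:3,3]+np.array(s["ee_pos"])
    else:
        Rc=cv2.Rodrigues(np.array(g["rvec"],float))[0]; Rw=Rc.T; c=-Rw@np.array(g["tvec"],float).ravel()
    return g["frame"],K,Rw,c
def ray(C,u,v):
    _,K,Rw,c=C; d=Rw@np.linalg.inv(K)@np.array([u,v,1.]); return c,d/np.linalg.norm(d)
def plane(C,u,v,z):
    c,d=ray(C,u,v); return c+d*(z-c[2])/d[2]
def proj(C,p):
    _,K,Rw,c=C; q=K@(Rw.T@(np.array(p,float)-c)); return q[:2]/q[2]
def tri(C1,p1,C2,p2):
    a,d=ray(C1,*p1); b,e=ray(C2,*p2)
    t=np.linalg.lstsq(np.c_[d,-e],b-a,rcond=None)[0]; x,y=a+t[0]*d,b+t[1]*e
    return (x+y)/2,np.linalg.norm(x-y)
def save(C,n): cv2.imwrite(f"pics/{n}.png",C[0][:,:,::-1])
E
python3 - <<'E'
from h import *
s=env.state(); print(s)
for n in("scene","side","wrist"):
    C=cam(n); save(C,n+"0"); print(n,C[1][0,0],C[1][:2,2],C[3].round(),(C[2][:,2]).round(2))
E
```

```text
{'time_s': 0.0, 'qpos': array([-7.64334133e+01,  1.83478717e+01,  8.97075149e+01, -2.11090131e-03,
        7.20436132e+01, -1.14711843e+00]), 'qvel': array([ 0.07193546, -0.00199266, -0.07681889, -0.01294473,  0.05193621,
       -0.07903461]), 'effort': array([ 2.71452300e-04, -4.12454152e+01, -2.31971902e+01,  7.27266585e-02,
        4.58705937e-02, -1.40466973e-04]), 'ee_pos': array([ 145.89963864, -555.64474063,  213.15055829]), 'ee_rot': array([-1.79900980e+02,  2.46095774e-05,  1.47143577e+01]), 'force': array([ 0.04653113, -0.16266077,  0.08284384]), 'torque': array([-0.00620642,  0.01626714, -0.02141386]), 'gripper_force': 0.0, 'gripper_width': 91.51370307984303}
scene 554.6023539228639 [322.73961672 249.6632216 ] [ 290. -365.  919.] [ 0.31  0.54 -0.78]
side 547.6721851457424 [305.58552482 247.52969116] [292. 753. 634.] [ 0.39 -0.64 -0.66]
wrist 359.78125006165305 [320.90188167 242.29608142] [ 213. -540.  384.] [-0.24 -0.06 -0.97]
```

View pics/scene0.png

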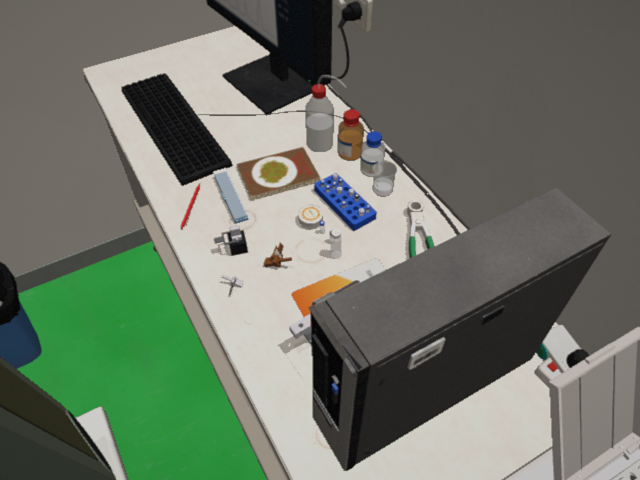

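View pics/side0.png

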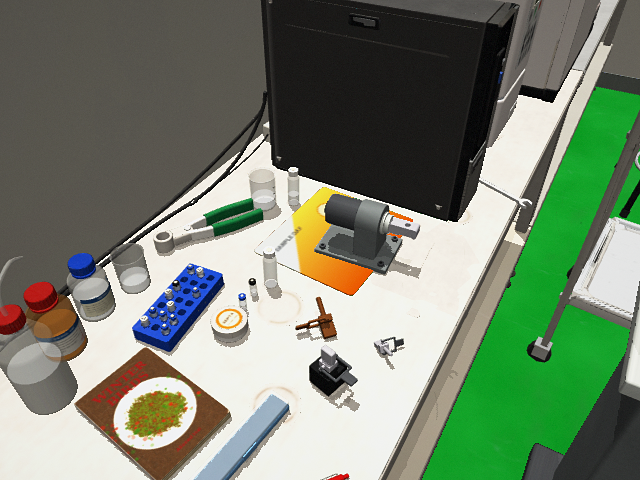

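The scene view shows the pin in its black stand at about (233,240); the PC tower hides most of the rotator. In the side view the rotator is at (365,235) with its shaft end at (410,230), the pin and stand are at (330,370), and there is a brown decoy at (320,320) and a small grey one at (390,345). Next I'll enlarge the side view.

Run:
```python
from h import *
a=cv2.imread("pics/side0.png")
A=cv2.resize(a[170:290,290:440],None,fx=5,fy=5,interpolation=cv2.INTER_CUBIC)
cv2.imwrite("pics/rot.png",A)
b=cv2.imread("pics/scene0.png")
B1=cv2.resize(a[335:415,295:375],(400,400),interpolation=cv2.INTER_CUBIC)
B2=cv2.resize(b[205:285,190:270],(400,400),interpolation=cv2.INTER_CUBIC)
cv2.imwrite("pics/pin.png",np.hstack([B1,B2]))
```

```text
(no output)
```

View pics/rot.png

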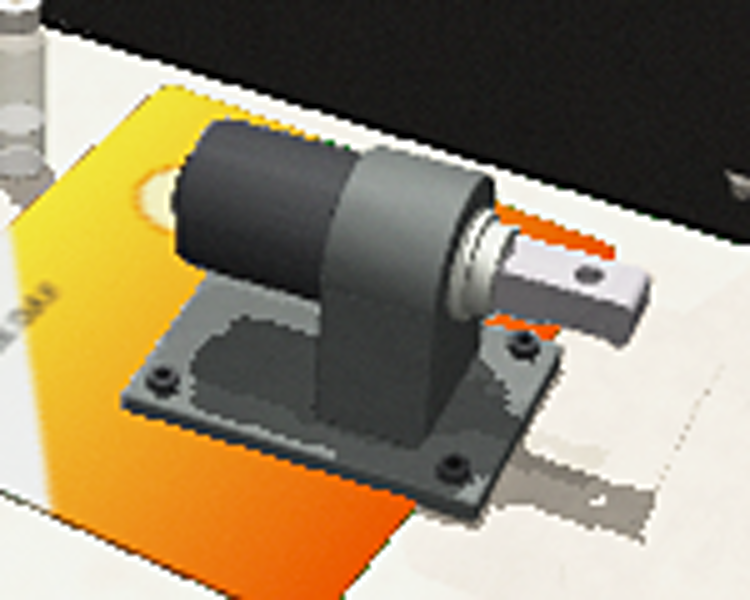

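View pics/pin.png

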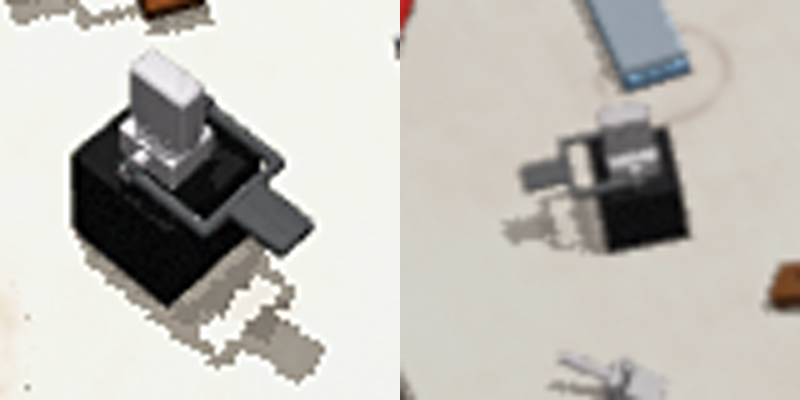

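The crop shows the cross hole at crop (589,273), that is side (407.8,224.6). The base plate's top corners are at (124,400), (479,506) and (560,347). The pin tab top is at side (328.8,350.4) and scene (235,227.6), and its loop tab is at side (350,379.4) and scene (218.6,239.8).

Run:
```python
from h import *
S=cam("side");Q=cam("scene")
f=lambda x,y:(290+x/5-.4,170+y/5-.4)
hole=plane(S,*f(589,273),79);print("hole",hole.round(1))
c=[plane(S,*f(*p),10) for p in((124,400),(479,506),(560,347))];print("plate",np.round(c,1))
for a,b in((0,1),(1,2)):
    d=c[b]-c[a];print(np.linalg.norm(d),np.degrees(np.arctan2(d[1],d[0])))
print("centre",((c[0]+c[2])/2).round(1))
for n,(p,q) in{"near":((500,287),(620,318)),"far":((520,238),(640,268))}.items():
    P=plane(S,*f(*p),79);T=plane(S,*f(*q),79);d=T-P;print(n,P.round(1),T.round(1),np.degrees(np.arctan2(d[1],d[0])))
t=tri(S,(328.8,350.4),Q,(235,227.6));l=tri(S,(350,379.4),Q,(218.6,239.8))
print(t,l);d=l[0]-t[0];print(np.degrees(np.arctan2(d[1],d[0])),np.linalg.norm(d[:2]))
print(plane(S,328.8,350.4,67),plane(Q,235,227.6,67))
print("vials",plane(S,270,288,0),plane(S,293,203,0),"tin",plane(S,230,325,24))
print("tower",plane(S,275,163,0),plane(S,455,217,0),plane(S,485,180,0), plane(Q,350,463,0))
```

```text
hole [507.8  84.4  79. ]
plate [[646.2 144.3  10. ]
 [518.7 132.1  10. ]
 [527.5  44.6  10. ]]
128.0906986488574 -174.5652589211341
87.98930727523975 -84.2542018177604
centre [586.8  94.4  10. ]
near [529.7 105.   79. ] [490.6 100.6  79. ] -173.57931806069604
far [534.4  78.6  79. ] [494.6  74.   79. ] -173.42451859338763
(array([500.33317527, 359.78070061,  65.56646002]), np.float64(0.3642262932285763)) (array([464.01576022, 368.61041444,  38.89118617]), np.float64(0.6055731415222642))
166.33502643245603 37.37537267011828
[499.61435408 360.79629506  67.        ] [500.16655902 358.62295572  67.        ]
vials [667.55446009 251.38432729   0.        ] [755.70102095  37.18710847   0.        ] tin [662.4320317  362.39536932  24.        ]
tower [863.81725547 -65.16811742   0.        ] [470.16907743 -73.99224061   0.        ] [ 457.94250861 -219.89398306    0.        ] [ 473.8189493 -137.5069983    0.       ]
```

```bash
cat > plan.py <<'E'
from h import *
def plan(wps,step=55,ang=9):
    """wps: (x,y,z,yaw) world, tool down; prints rows in tool axes/units from measured pose"""
    s=env.state(); p=np.array(s["ee_pos"]); y=s["ee_rot"][2]; rows=[]
    for w in wps:
        d=np.array(w[:3])-p; a=(w[3]-y+180)%360-180 if len(w)<5 else w[4]
        n=int(max(1,np.ceil(np.linalg.norm(d)/step),np.ceil(abs(a)/ang)))
        for i in range(n):
            t=np.radians(y+a*i/n); e=d/n
            rows.append([(e[0]*np.cos(t)+e[1]*np.sin(t))/500,(e[0]*np.sin(t)-e[1]*np.cos(t))/500,-e[2]/500,-a/n/30])
        p=np.array(w[:3],float); y+=a
    print(len(rows))
    for r in rows: print(" ".join(f"{v:.3f}" for v in r))
E
python3 - <<'E'
from plan import *
plan([(88,-325,214,14.7),(240,-232,214,45),(322,-80,214,85),(330,80,214,115),(430,300,180,155),(500,360,160,166.3)])
E
```

```text
25
0.001 -0.095 -0.000 0.000
0.001 -0.095 -0.000 0.000
0.001 -0.095 -0.000 0.000
0.001 -0.095 -0.000 0.000
0.001 -0.095 -0.000 0.000
0.085 -0.026 -0.000 -0.253
0.088 -0.014 -0.000 -0.253
0.089 -0.003 -0.000 -0.253
0.089 0.009 -0.000 -0.253
0.066 -0.020 -0.000 -0.267
0.068 -0.010 -0.000 -0.267
0.069 -0.001 -0.000 -0.267
0.069 0.009 -0.000 -0.267
0.067 0.018 -0.000 -0.267
0.080 -0.003 -0.000 -0.250
0.080 0.007 -0.000 -0.250
0.078 0.018 -0.000 -0.250
0.075 0.028 -0.000 -0.250
0.063 0.073 0.014 -0.267
0.052 0.081 0.014 -0.267
0.040 0.088 0.014 -0.267
0.028 0.093 0.014 -0.267
0.014 0.096 0.014 -0.267
-0.038 0.084 0.020 -0.188
-0.046 0.080 0.020 -0.188
```

Call:
{"op": "send_rows", "data": {
  "motion": [
    {"ty":-0.095},
    {"ty":-0.095},
    {"ty":-0.095},
    {"ty":-0.095},
    {"ty":-0.095},
    {"tx":0.085,"ty":-0.026,"rz":-0.253},
    {"tx":0.088,"ty":-0.014,"rz":-0.253},
    {"tx":0.089,"ty":-0.003,"rz":-0.253},
    {"tx":0.089,"ty":0.009,"rz":-0.253}
  ]
}}

```text
invalid input at $.motion[0]: expected keys tx, ty, tz, rx, ry, rz, gripper
```

Call:
{"op": "send_rows", "data": {
  "motion": [
    {"tx":0,"ty":-0.095,"tz":0,"rx":0,"ry":0,"rz":0,"gripper":-1},
    {"tx":0,"ty":-0.095,"tz":0,"rx":0,"ry":0,"rz":0,"gripper":-1},
    {"tx":0,"ty":-0.095,"tz":0,"rx":0,"ry":0,"rz":0,"gripper":-1},
    {"tx":0,"ty":-0.095,"tz":0,"rx":0,"ry":0,"rz":0,"gripper":-1},
    {"tx":0,"ty":-0.095,"tz":0,"rx":0,"ry":0,"rz":0,"gripper":-1},
    {"tx":0.085,"ty":-0.026,"tz":0,"rx":0,"ry":0,"rz":-0.253,"gripper":-1},
    {"tx":0.088,"ty":-0.014,"tz":0,"rx":0,"ry":0,"rz":-0.253,"gripper":-1},
    {"tx":0.089,"ty":-0.003,"tz":0,"rx":0,"ry":0,"rz":-0.253,"gripper":-1},
    {"tx":0.089,"ty":0.009,"tz":0,"rx":0,"ry":0,"rz":-0.253,"gripper":-1}
  ]
}}

```text
time_s: 1.38
ee_pos: [238.5, -232.0, 214.2]
ee_rot: [179.9, 0.0, 45.3]
force: [-1.1, -0.8, -0.4]
gripper_width: 91.2
gripper_force: 0.0
```

Call:
{"op": "send_rows", "data": {
  "motion": [
    {"tx":0.066,"ty":-0.02,"tz":0,"rx":0,"ry":0,"rz":-0.267,"gripper":-1},
    {"tx":0.068,"ty":-0.01,"tz":0,"rx":0,"ry":0,"rz":-0.267,"gripper":-1},
    {"tx":0.069,"ty":-0.001,"tz":0,"rx":0,"ry":0,"rz":-0.267,"gripper":-1},
    {"tx":0.069,"ty":0.009,"tz":0,"rx":0,"ry":0,"rz":-0.267,"gripper":-1},
    {"tx":0.067,"ty":0.018,"tz":0,"rx":0,"ry":0,"rz":-0.267,"gripper":-1},
    {"tx":0.08,"ty":-0.003,"tz":0,"rx":0,"ry":0,"rz":-0.25,"gripper":-1},
    {"tx":0.08,"ty":0.007,"tz":0,"rx":0,"ry":0,"rz":-0.25,"gripper":-1},
    {"tx":0.078,"ty":0.018,"tz":0,"rx":0,"ry":0,"rz":-0.25,"gripper":-1},
    {"tx":0.075,"ty":0.028,"tz":0,"rx":0,"ry":0,"rz":-0.25,"gripper":-1}
  ]
}}

```text
time_s: 2.5
ee_pos: [326.5, 80.8, 214.1]
ee_rot: [180.0, 0.0, 115.4]
force: [1.1, -0.2, 0.4]
gripper_width: 91.3
gripper_force: 0.0
```

Call:
{"op": "send_rows", "data": {
  "motion": [
    {"tx":0.063,"ty":0.073,"tz":0.014,"rx":0,"ry":0,"rz":-0.267,"gripper":-1},
    {"tx":0.052,"ty":0.081,"tz":0.014,"rx":0,"ry":0,"rz":-0.267,"gripper":-1},
    {"tx":0.04,"ty":0.088,"tz":0.014,"rx":0,"ry":0,"rz":-0.267,"gripper":-1},
    {"tx":0.028,"ty":0.093,"tz":0.014,"rx":0,"ry":0,"rz":-0.267,"gripper":-1},
    {"tx":0.014,"ty":0.096,"tz":0.014,"rx":0,"ry":0,"rz":-0.267,"gripper":-1},
    {"tx":-0.038,"ty":0.084,"tz":0.02,"rx":0,"ry":0,"rz":-0.188,"gripper":-1},
    {"tx":-0.046,"ty":0.08,"tz":0.02,"rx":0,"ry":0,"rz":-0.188,"gripper":-1},
    {"tx":0,"ty":0,"tz":0,"rx":0,"ry":0,"rz":0,"gripper":-1}
  ]
}}

```text
time_s: 3.5
ee_pos: [497.1, 361.6, 156.9]
ee_rot: [-179.9, -0.1, 166.5]
force: [0.1, -0.7, -0.2]
gripper_width: 91.2
gripper_force: 0.0
```

Run:
```python
from h import *
s=env.state();print(s["ee_pos"],s["ee_rot"],s["qpos"].round(1),s["force"])
C=cam("wrist");save(C,"w1");print(C[3],C[2][:,2]);print(proj(C,(500.3,360,67)))
```

```text
[497.07086728 361.64747232 156.85222239] [-1.79932495e+02 -5.65814929e-02  1.66488152e+02] [ 35.   24.1  89.1  -0.   66.8 -41.5] [ 0.11819339 -0.70193857 -0.24870964]
[432.45007047 376.7046039  327.92638168] [ 0.23496864 -0.05715954 -0.97032084]
[320.62133882 248.56192938]
```

View pics/w1.png

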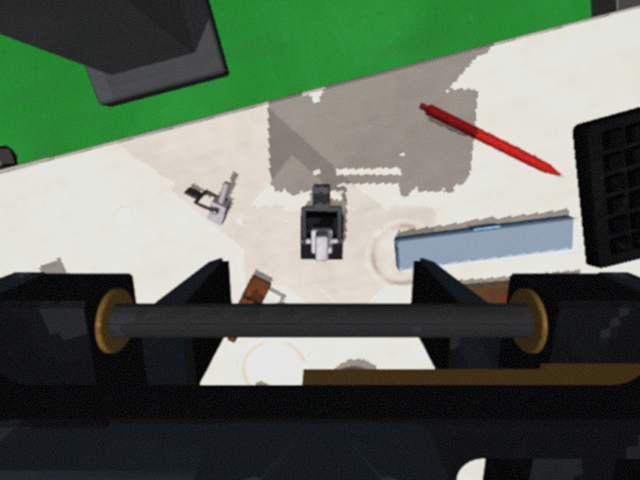

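The wrist view shows the pin upright in its stand at about (322,240), loop pointing up in the image at (321,190), and aligned with the tool. I'll measure the tab outline next.

Run:
```python
from h import *
C=cam("wrist"); g=cv2.cvtColor(C[0],cv2.COLOR_RGB2GRAY)
print(g[180:268:4,296:350:3])
```

```text
[[148 146 142 142 147 148 147 151 145 127 125 124 126 129 125 129 128 124]
 [147 146 144 145 145 144 216 202 166 123 109 112 126 124 179 213 188 207]
 [148 147 149 141 142 185 157  76  68  77  76  73 101 124 128 148 126 163]
 [152 167 207 221 209 221 116  72  84  79  68  73 157 223 172 191 166 160]
 [227 218 229 227 228 197 100  47  50  48  52  48 188 229 226 219 136 171]
 [229 229 228 227 226 217 111  45  48  48  48  42 120 189 186 220 157 142]
 [227 229 230 231 178 131 104  84  64  81  86  75 107 130 141 129 147 140]
 [227 227 214 100  64  68  62  83  83  82  84  78  71  70  70  70 126 154]
 [216 220 184  80  45  33  37  36  33  32  36  43  47  46  42  80 112 130]
 [218 215 175  74  30   1   1   1   6   0   7   3   8   0  26  75  66 171]
 [220 221 160  67  37  37  35  34  33  17  18  11  15  31  35  78  47 140]
 [220 222 162  67  37  40  35  30  23  17  16  18  15  29  38  71  45 169]
 [221 219 159  68  37  32  37  34  35  39  41  40  35  22  31  71  57 142]
 [215 219 157  71  42  32 182 167  69  64  66  96 138  37  32  73  55 152]
 [212 215 155  73  38  14 202 156  77  78  81  82 113  31  29  73  60 172]
 [215 217 157  58 114 130 200 171 206 207 204 149 127 145 143  59  75 201]
 [220 217 137  68 122 149 202 173 210 206 212 161 137 127 108  62 119 216]
 [219 219 127  29  31  37 196 172 213 217 204 156 141  41  31  28 131 219]
 [216 212 129  36  37  38 188 191 215 216 207 164 194  37  30  32 147 217]
 [214 216 131  30  30  31  33 116 214 211 197 147  35  29  33  36 167 218]
 [216 215 193 179 165 160 159 155 203 199 193 158 146 139 138 136 191 217]
 [216 217 216 217 218 216 214 214 213 216 214 215 212 217 219 220 222 218]]
```

Run:
```python
from plan import *
C=cam("wrist")
print(plane(C,323.3,249.5,67),plane(C,323,190,41))
g=cv2.cvtColor(C[0],cv2.COLOR_RGB2GRAY)
print(g[186:196:4,310:338]);print(g[240:264,323]);print(g[244:258:4,310:338])
plan([(499.8,358.2,100,166),(499.8,358.2,50,166),(499.8,358.2,47,166)],25)
```

```text
[499.93322106 359.86217304  67.        ] [458.97883173 369.53650615  41.        ]
[[145 169 202 225 226 208 162 135 117 114 113 113 110  98  88  76  75  72
   69  72  74  80  96 118 125 126 126 126]
 [212 229 225 201 162 118  88  81  81  85  82  87  87  91  86  90  85  87
   80  80  77  65  70  97 118 127 133 133]
 [228 228 216 180 147 101  69  45  46  50  50  51  53  61  61  51  51  50
   52  50  45  53 112 189 226 226 223 217]]
[207 212 211 210 205 207 209 215 216 219 214 216 215 217 218 213 212 213
 210 211 203 192 197 208]
[[159 161 150 146 168 205 216 199 173 183 198 211 213 205 207 207 205 205
  204 187 154 122 125 146 153 147 154 154]
 [ 35  27  33  77 148 200 214 198 171 175 197 212 215 216 221 216 211 210
  203 179 148 129 123 123  97  56  34  29]
 [ 35  34  30  79 152 199 214 199 176 183 205 218 218 215 215 210 207 202
  191 177 167 183 202 191 134  72  35  36]
 [ 29  36  33  35  29  31  33  64 125 173 202 215 218 212 209 209 201 203
  193 174 135  89  47  32  29  28  29  32]]
6
-0.003 -0.000 0.039 0.005
-0.003 -0.000 0.039 0.005
-0.003 -0.000 0.039 0.005
0.000 0.000 0.050 -0.000
0.000 0.000 0.050 -0.000
0.000 0.000 0.006 -0.000
```

Call:
{"op": "send_rows", "data": {
  "motion": [
    {"tx":-0.003,"ty":-0.001,"tz":0.04,"rx":0,"ry":0,"rz":0,"gripper":-0.5},
    {"tx":-0.003,"ty":-0.001,"tz":0.06,"rx":0,"ry":0,"rz":0,"gripper":-0.5},
    {"tx":0,"ty":0,"tz":0.06,"rx":0,"ry":0,"rz":0,"gripper":-0.5},
    {"tx":0,"ty":0,"tz":0.03,"rx":0,"ry":0,"rz":0,"gripper":-0.5},
    {"tx":0,"ty":0,"tz":0,"rx":0,"ry":0,"rz":0,"gripper":-0.5},
    {"tx":0,"ty":0,"tz":0,"rx":0,"ry":0,"rz":0,"gripper":-0.5}
  ]
}}

```text
time_s: 4.4
ee_pos: [499.1, 358.9, 65.4]
ee_rot: [179.9, 0.1, 166.4]
force: [0.3, 0.1, 0.8]
gripper_width: 68.3
gripper_force: 0.0
```

Call:
{"op": "send_rows", "data": {
  "motion": [
    {"tx":-0.001,"ty":0.002,"tz":0.02,"rx":0,"ry":0,"rz":0,"gripper":-0.2},
    {"tx":0,"ty":0,"tz":0.016,"rx":0,"ry":0,"rz":0,"gripper":0.2},
    {"tx":0,"ty":0,"tz":0,"rx":0,"ry":0,"rz":0,"gripper":0.5},
    {"tx":0,"ty":0,"tz":0,"rx":0,"ry":0,"rz":0,"gripper":0.7},
    {"tx":0,"ty":0,"tz":0,"rx":0,"ry":0,"rz":0,"gripper":1},
    {"tx":0,"ty":0,"tz":0,"rx":0,"ry":0,"rz":0,"gripper":1},
    {"tx":0,"ty":0,"tz":0,"rx":0,"ry":0,"rz":0,"gripper":1},
    {"tx":0,"ty":0,"tz":0,"rx":0,"ry":0,"rz":0,"gripper":1},
    {"tx":0,"ty":0,"tz":0,"rx":0,"ry":0,"rz":0,"gripper":1}
  ],
  "grip_force": 20
}}

```text
time_s: 5.52
ee_pos: [499.4, 359.8, 46.1]
ee_rot: [179.9, 0.0, 166.5]
force: [1.0, 2.2, -0.3]
gripper_width: 9.5
gripper_force: 20.0
```

Run:
```python
from plan import *
plan([(499.4,359.8,160,166.5),(505,130,150,185.8)],50,9)
```

```text
8
0.000 0.000 -0.076 -0.001
0.000 0.000 -0.076 -0.001
0.000 0.000 -0.076 -0.001
-0.024 -0.089 0.004 -0.129
-0.018 -0.090 0.004 -0.129
-0.011 -0.091 0.004 -0.129
-0.005 -0.092 0.004 -0.129
0.001 -0.092 0.004 -0.129
```

Call:
{"op": "send_rows", "data": {
  "motion": [
    {"tx":0,"ty":0,"tz":-0.03,"rx":0,"ry":0,"rz":0,"gripper":1},
    {"tx":0,"ty":0,"tz":-0.07,"rx":0,"ry":0,"rz":0,"gripper":1},
    {"tx":0,"ty":0,"tz":-0.07,"rx":0,"ry":0,"rz":0,"gripper":1},
    {"tx":0,"ty":0,"tz":-0.058,"rx":0,"ry":0,"rz":0,"gripper":1},
    {"tx":-0.024,"ty":-0.089,"tz":0.004,"rx":0,"ry":0,"rz":-0.129,"gripper":1},
    {"tx":-0.018,"ty":-0.09,"tz":0.004,"rx":0,"ry":0,"rz":-0.129,"gripper":1},
    {"tx":-0.011,"ty":-0.091,"tz":0.004,"rx":0,"ry":0,"rz":-0.129,"gripper":1},
    {"tx":-0.005,"ty":-0.092,"tz":0.004,"rx":0,"ry":0,"rz":-0.129,"gripper":1},
    {"tx":0.001,"ty":-0.092,"tz":0.004,"rx":0,"ry":0,"rz":-0.129,"gripper":1},
    {"tx":0,"ty":0,"tz":0,"rx":0,"ry":0,"rz":0,"gripper":1},
    {"tx":0,"ty":0,"tz":0,"rx":0,"ry":0,"rz":0,"gripper":1}
  ]
}}

```text
time_s: 6.9
ee_pos: [504.3, 129.6, 150.4]
ee_rot: [180.0, -0.0, -174.3]
force: [-0.9, 0.2, -1.4]
gripper_width: 10.2
gripper_force: 20.0
```

Run:
```python
from h import *
s=env.state();print(s["ee_pos"],s["ee_rot"],s["qpos"].round(1),s["force"])
C=cam("wrist");save(C,"w2")
A=C[0][180:340,210:430]
cv2.imwrite("pics/w2c.png",cv2.resize(A[:,:,::-1],None,fx=3.6,fy=3.6,interpolation=cv2.INTER_CUBIC));print(proj(C,(507.8,84.4,79)))
```

```text
[504.33546683 129.58367735 150.40514278] [ 1.79997746e+02 -8.34905864e-03 -1.74251170e+02] [ 13.1  16.4 102.3   0.   61.4 -82.6] [-0.91462505  0.17005544 -1.37949754]
[257.4471907  249.29363796]
```

View pics/w2.png

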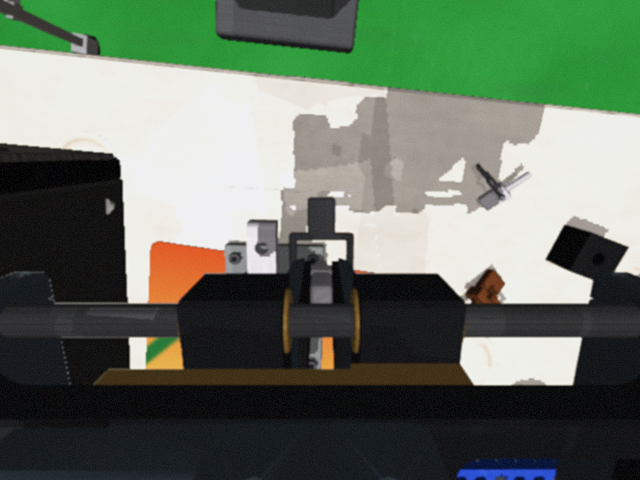

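The wrist view shows the shaft at about (262,235), with its hole near (262,248), and the pin held square with its loop tab at (321,212). I'll look closer.

Run:
```python
import cv2
a=cv2.imread("pics/w2.png")[185:285,220:360]
cv2.imwrite("pics/w2d.png",cv2.resize(a,None,fx=5.5,fy=5.5,interpolation=cv2.INTER_CUBIC))
```

```text
(no output)
```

View pics/w2d.png

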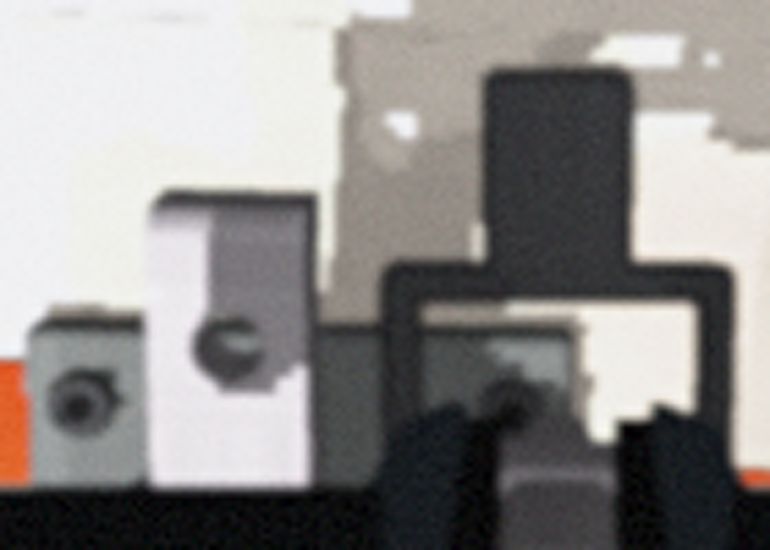

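Run:
```python
from plan import *
C=cam("wrist");f=lambda x,y:(220+x/5.5-.4,185+y/5.5-.4)
h=plane(C,*f(231,352),79);print("hole",h)
s=env.state();Rt=R.from_euler('xyz',s["ee_rot"],degrees=True).as_matrix()
for n,p,z in(("looptab end",(559,70),147),("bar outer L",(383,285),145),("R",(733,285),145)):
    q=plane(C,*f(*p),z);print(n,q,Rt.T@(q-s["ee_pos"]))
e=plane(C,*f(230,208),79);d=plane(C,*f(230,487),79);print("end",e,"far",d,np.degrees(np.arctan2(*(e-d)[[1,0]])),"to hole",np.linalg.norm(e-h))
print("shaft sides",plane(C,*f(148,352),79),plane(C,*f(309,352),79))
print("hole in tool",Rt.T@(h-s["ee_pos"]))
```

```text
hole [507.15037075  87.78080213  79.        ]
looptab end [459.14431118 124.56260196 147.        ] [45.70162287 -1.15872572  3.20027867]
bar outer L [480.58348743 110.58333135 145.        ] [ 25.799254   -17.25078252   5.20020528]
R [477.3213254  142.43482698 145.        ] [25.79743326 14.76732908  5.20135027]
end [488.62029889  86.50305435  79.        ] far [525.17446512  88.77328881  79.        ] -176.4461506757859 to hole 18.57407339834313
shaft sides [508.22226732  77.31333303  79.        ] [506.14301078  97.61804737  79.        ]
hole in tool [  1.69696174 -42.64514685  71.19990524]
```

Run:
```python
from h import *
C=cam("wrist");g=cv2.GaussianBlur(cv2.cvtColor(C[0],cv2.COLOR_RGB2GRAY),(3,3),0).astype(float)
print(g[228:274:6,242:282].astype(int))
# sub-pixel edges
for lo,hi,sg in((243,252,1),(272,281,-1)):
    P=[]
    for v in range(248,273):
        d=np.clip(sg*np.diff(g[v,lo:hi+1]),0,None); P.append(((d*(np.arange(lo,hi)+.5)).sum()/d.sum(),v))
    P=np.array(P); k=np.polyfit(P[:,1],P[:,0],1); r=P[:,0]-np.polyval(k,P[:,1])
    a=plane(C,np.polyval(k,250),250,79);b=plane(C,np.polyval(k,271),271,79)
    print(k,r.std(),a,b,np.degrees(np.arctan2(*(a-b)[[1,0]])))
```

```text
[[239 239 237 234 231 230 229 229 229 228 229 230 228 215 185 150 130 124
  122 122 123 123 124 125 126 125 126 126 126 125 121 109  91  95 141 199
  222 202 167 145]
 [238 238 237 235 233 232 232 231 231 231 231 231 231 231 232 231 219 187
  146 123 119 119 119 120 121 122 121 120 121 122 119 109  93  96 135 178
  183 160 142 136]
 [176 181 195 216 231 235 235 235 234 234 234 235 235 234 231 216 184 147
  126 121 121 121 121 123 124 124 124 123 124 125 122 113  94  80  88 111
  131 139 140 140]
 [128 133 154 190 220 233 234 234 235 232 218 180 126  83  66  69  79  90
   99 107 112 115 117 119 119 120 123 125 124 123 123 115  96  74  64  63
   66  67  66  66]
 [147 149 160 187 216 230 233 233 233 233 233 225 203 169 130  99  80  72
   69  67  69  75  87 101 113 121 123 124 124 126 131 126 106  81  69  70
   74  77  77  76]
 [131 146 161 187 213 229 232 232 232 232 231 232 232 232 232 233 233 233
  233 233 233 233 232 231 232 232 231 231 231 232 231 219 179 121  80  69
   71  75  77  76]
 [145 146 155 180 211 229 233 232 230 230 229 230 231 231 231 231 231 231
  231 232 233 234 234 232 231 230 229 229 228 230 231 221 183 125  82  70
   72  75  75  76]
 [139 131 131 158 199 226 234 233 231 230 231 231 231 232 232 232 232 231
  231 233 233 233 233 233 232 231 230 228 227 229 231 219 180 124  83  71
   72  75  76  76]]
[2.95593475e-02 2.37599749e+02] 0.07878433942360823 [509.38778533  76.61227733  79.        ] [524.75364352  77.84599501  79.        ] -175.40959522594306
[1.44137108e-02 2.70711326e+02] 0.1263331636838308 [507.28972762  96.9626276   79.        ] [522.64792088  98.27587959  79.        ] -175.11262751818663
```

Call:
{"op": "send_rows", "data": {
  "motion": [
    {"tx":0.004,"ty":-0.043,"tz":0,"rx":0,"ry":0,"rz":0.03,"gripper":1},
    {"tx":0,"ty":-0.04,"tz":0,"rx":0,"ry":0,"rz":0,"gripper":1},
    {"tx":0,"ty":0,"tz":0.03,"rx":0,"ry":0,"rz":0,"gripper":1},
    {"tx":0,"ty":0,"tz":0.018,"rx":0,"ry":0,"rz":0,"gripper":1},
    {"tx":0,"ty":0,"tz":0,"rx":0,"ry":0,"rz":0,"gripper":1},
    {"tx":0,"ty":0,"tz":0,"rx":0,"ry":0,"rz":0,"gripper":1},
    {"tx":0,"ty":0,"tz":0,"rx":0,"ry":0,"rz":0,"gripper":1}
  ]
}}

```text
time_s: 7.92
ee_pos: [506.7, 88.4, 126.2]
ee_rot: [-180.0, 0.0, -175.1]
force: [-0.5, -0.9, -0.7]
gripper_width: 9.6
gripper_force: 20.0
```

Run:
```python
from h import *
s=env.state();print(s["ee_pos"],s["ee_rot"],s["force"],s["torque"])
C=cam("side");save(C,"s2");W=cam("wrist");save(W,"w3")
a=C[0][170:250,350:440,::-1];b=W[0][190:290,270:370,::-1]
cv2.imwrite("pics/ab.png",np.hstack([cv2.resize(a,(450,400),interpolation=cv2.INTER_CUBIC),cv2.resize(b,(350,400),interpolation=cv2.INTER_CUBIC)]))
```

```text
[506.74093576  88.39545488 126.225643  ] [-1.79999935e+02  4.29442848e-02 -1.75073740e+02] [-0.48587821 -0.86641696 -0.70064642] [ 0.07289159 -0.13698326  0.03647003]
```

View pics/ab.png

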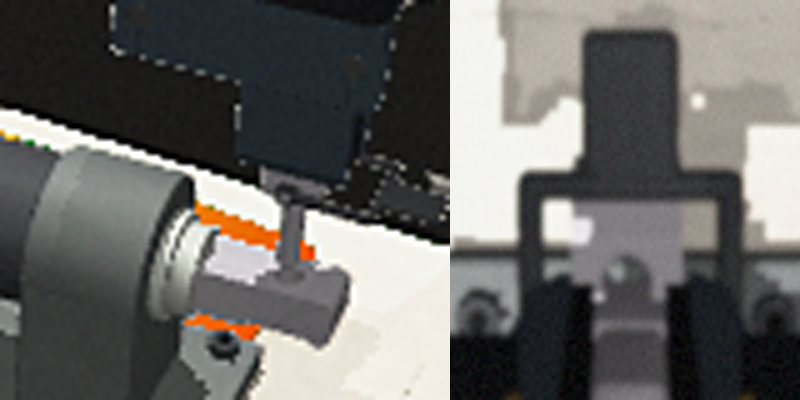

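The side crop shows the shank tip right over the hole, at about (290,275) in the crop. The wrist crop shows the hole at (628,270), centred under the shank. I'll now go down gently.

Call:
{"op": "send_rows", "data": {
  "motion": [
    {"tx":0,"ty":0,"tz":0.004,"rx":0,"ry":0,"rz":0,"gripper":1},
    {"tx":0,"ty":0,"tz":0.004,"rx":0,"ry":0,"rz":0,"gripper":1},
    {"tx":0,"ty":0,"tz":0.002,"rx":0,"ry":0,"rz":0,"gripper":1},
    {"tx":0,"ty":0,"tz":0,"rx":0,"ry":0,"rz":0,"gripper":1},
    {"tx":0,"ty":0,"tz":0,"rx":0,"ry":0,"rz":0,"gripper":1}
  ]
}}

```text
time_s: 8.65
ee_pos: [506.5, 88.0, 120.9]
ee_rot: [-180.0, 0.0, -175.1]
force: [0.6, -0.3, -0.9]
gripper_width: 10.0
gripper_force: 20.0
```

Call:
{"op": "send_rows", "data": {
  "motion": [
    {"tx":0,"ty":0,"tz":0.002,"rx":0,"ry":0,"rz":0,"gripper":1},
    {"tx":0,"ty":0,"tz":0,"rx":0,"ry":0,"rz":0,"gripper":1},
    {"tx":0,"ty":0,"tz":0,"rx":0,"ry":0,"rz":0,"gripper":1}
  ]
}}

```text
time_s: 9.02
ee_pos: [506.4, 88.1, 119.9]
ee_rot: [-180.0, -0.0, -175.1]
force: [0.3, -0.8, -0.6]
gripper_width: 9.8
gripper_force: 20.0
```

Call:
{"op": "send_rows", "data": {
  "motion": [
    {"tx":0,"ty":0,"tz":0.002,"rx":0,"ry":0,"rz":0,"gripper":1},
    {"tx":0,"ty":0,"tz":0,"rx":0,"ry":0,"rz":0,"gripper":1},
    {"tx":0,"ty":0,"tz":0,"rx":0,"ry":0,"rz":0,"gripper":1}
  ]
}}

```text
time_s: 9.4
ee_pos: [506.5, 88.0, 118.9]
ee_rot: [-180.0, -0.0, -175.1]
force: [0.2, -0.3, -1.5]
gripper_width: 9.9
gripper_force: 20.0
```

Call:
{"op": "send_rows", "data": {
  "motion": [
    {"tx":0,"ty":0,"tz":0.002,"rx":0,"ry":0,"rz":0,"gripper":1},
    {"tx":0,"ty":0,"tz":0,"rx":0,"ry":0,"rz":0,"gripper":1},
    {"tx":0,"ty":0,"tz":0,"rx":0,"ry":0,"rz":0,"gripper":1}
  ]
}}

```text
time_s: 9.78
ee_pos: [506.5, 88.1, 117.9]
ee_rot: [-180.0, -0.0, -175.1]
force: [-0.3, -0.1, -0.6]
gripper_width: 9.9
gripper_force: 20.0
```

Call:
{"op": "send_rows", "data": {
  "motion": [
    {"tx":0,"ty":0,"tz":0.002,"rx":0,"ry":0,"rz":0,"gripper":1},
    {"tx":0,"ty":0,"tz":0.002,"rx":0,"ry":0,"rz":0,"gripper":1},
    {"tx":0,"ty":0,"tz":0,"rx":0,"ry":0,"rz":0,"gripper":1},
    {"tx":0,"ty":0,"tz":0,"rx":0,"ry":0,"rz":0,"gripper":1}
  ]
}}

```text
time_s: 10.28
ee_pos: [506.4, 88.1, 115.9]
ee_rot: [-180.0, -0.0, -175.1]
force: [-0.5, -0.3, -0.6]
gripper_width: 9.9
gripper_force: 20.0
```

Call:
{"op": "send_rows", "data": {
  "motion": [
    {"tx":0,"ty":0,"tz":0.002,"rx":0,"ry":0,"rz":0,"gripper":1},
    {"tx":0,"ty":0,"tz":0.002,"rx":0,"ry":0,"rz":0,"gripper":1},
    {"tx":0,"ty":0,"tz":0.002,"rx":0,"ry":0,"rz":0,"gripper":1},
    {"tx":0,"ty":0,"tz":0,"rx":0,"ry":0,"rz":0,"gripper":1},
    {"tx":0,"ty":0,"tz":0,"rx":0,"ry":0,"rz":0,"gripper":1}
  ]
}}

```text
time_s: 10.9
ee_pos: [506.4, 88.0, 112.9]
ee_rot: [-180.0, -0.0, -175.1]
force: [0.2, 0.5, -0.8]
gripper_width: 9.7
gripper_force: 20.0
```

The tip is about 8 mm into the hole with no lateral force, so I'll continue down.

Call:
{"op": "send_rows", "data": {
  "motion": [
    {"tx":0,"ty":0,"tz":0.004,"rx":0,"ry":0,"rz":0,"gripper":1},
    {"tx":0,"ty":0,"tz":0.006,"rx":0,"ry":0,"rz":0,"gripper":1},
    {"tx":0,"ty":0,"tz":0.006,"rx":0,"ry":0,"rz":0,"gripper":1},
    {"tx":0,"ty":0,"tz":0.004,"rx":0,"ry":0,"rz":0,"gripper":1},
    {"tx":0,"ty":0,"tz":0,"rx":0,"ry":0,"rz":0,"gripper":1},
    {"tx":0,"ty":0,"tz":0,"rx":0,"ry":0,"rz":0,"gripper":1}
  ]
}}

```text
time_s: 11.65
ee_pos: [506.5, 88.1, 102.9]
ee_rot: [-180.0, -0.0, -175.1]
force: [-0.0, -0.6, -1.4]
gripper_width: 9.7
gripper_force: 20.0
```

Call:
{"op": "send_rows", "data": {
  "motion": [
    {"tx":0,"ty":0,"tz":0.004,"rx":0,"ry":0,"rz":0,"gripper":1},
    {"tx":0,"ty":0,"tz":0.004,"rx":0,"ry":0,"rz":0,"gripper":1},
    {"tx":0,"ty":0,"tz":0.004,"rx":0,"ry":0,"rz":0,"gripper":1},
    {"tx":0,"ty":0,"tz":0.004,"rx":0,"ry":0,"rz":0,"gripper":1},
    {"tx":0,"ty":0,"tz":0,"rx":0,"ry":0,"rz":0,"gripper":1},
    {"tx":0,"ty":0,"tz":0,"rx":0,"ry":0,"rz":0,"gripper":1}
  ]
}}

```text
time_s: 12.4
ee_pos: [506.4, 88.1, 94.9]
ee_rot: [-180.0, -0.0, -175.1]
force: [-0.2, 0.0, -1.5]
gripper_width: 9.4
gripper_force: 20.0
```

Call:
{"op": "send_rows", "data": {
  "motion": [
    {"tx":0,"ty":0,"tz":0.002,"rx":0,"ry":0,"rz":0,"gripper":1},
    {"tx":0,"ty":0,"tz":0.002,"rx":0,"ry":0,"rz":0,"gripper":1},
    {"tx":0,"ty":0,"tz":0,"rx":0,"ry":0,"rz":0,"gripper":1},
    {"tx":0,"ty":0,"tz":0,"rx":0,"ry":0,"rz":0,"gripper":1}
  ]
}}

```text
time_s: 12.9
ee_pos: [506.5, 88.1, 92.9]
ee_rot: [-180.0, 0.0, -175.1]
force: [0.4, 0.1, -1.0]
gripper_width: 9.7
gripper_force: 20.0
```

Call:
{"op": "send_rows", "data": {
  "motion": [
    {"tx":0,"ty":0,"tz":0.002,"rx":0,"ry":0,"rz":0,"gripper":1},
    {"tx":0,"ty":0,"tz":0,"rx":0,"ry":0,"rz":0,"gripper":1},
    {"tx":0,"ty":0,"tz":0,"rx":0,"ry":0,"rz":0,"gripper":1}
  ]
}}

```text
time_s: 13.28
ee_pos: [506.5, 88.1, 91.9]
ee_rot: [-180.0, 0.0, -175.1]
force: [-1.2, -1.5, -1.3]
gripper_width: 10.0
gripper_force: 20.0
```

Call:
{"op": "send_rows", "data": {
  "motion": [
    {"tx":0,"ty":0,"tz":0.001,"rx":0,"ry":0,"rz":0,"gripper":1},
    {"tx":0,"ty":0,"tz":0,"rx":0,"ry":0,"rz":0,"gripper":1},
    {"tx":0,"ty":0,"tz":0,"rx":0,"ry":0,"rz":0,"gripper":1}
  ]
}}

```text
time_s: 13.65
ee_pos: [506.5, 88.1, 91.4]
ee_rot: [-180.0, 0.0, -175.1]
force: [-0.2, -0.7, -1.2]
gripper_width: 10.1
gripper_force: 20.0
```

Call:
{"op": "send_rows", "data": {
  "motion": [
    {"tx":0,"ty":0,"tz":0.001,"rx":0,"ry":0,"rz":0,"gripper":1},
    {"tx":0,"ty":0,"tz":0,"rx":0,"ry":0,"rz":0,"gripper":1},
    {"tx":0,"ty":0,"tz":0,"rx":0,"ry":0,"rz":0,"gripper":1}
  ]
}}

```text
time_s: 14.02
ee_pos: [506.5, 88.0, 91.0]
ee_rot: [-180.0, 0.0, -175.1]
force: [-1.2, -0.9, 1.3]
gripper_width: 9.4
gripper_force: 20.0
```

Call:
{"op": "send_rows", "data": {
  "motion": [
    {"tx":0,"ty":0,"tz":0.001,"rx":0,"ry":0,"rz":0,"gripper":1},
    {"tx":0,"ty":0,"tz":0,"rx":0,"ry":0,"rz":0,"gripper":1},
    {"tx":0,"ty":0,"tz":0,"rx":0,"ry":0,"rz":0,"gripper":1}
  ]
}}

```text
time_s: 14.4
ee_pos: [506.5, 88.1, 91.0]
ee_rot: [-180.0, 0.0, -175.1]
force: [-1.8, -0.4, 5.5]
gripper_width: 9.7
gripper_force: 20.0
```

The pin is home: contact at TCP z 91.0 with about 6 N. I'll release, rise, move outward over the loop tab with the fingers shut, and check.

Call:
{"op": "send_rows", "data": {
  "motion": [
    {"tx":0,"ty":0,"tz":-0.001,"rx":0,"ry":0,"rz":0,"gripper":1},
    {"tx":0,"ty":0,"tz":0,"rx":0,"ry":0,"rz":0,"gripper":0.6},
    {"tx":0,"ty":0,"tz":0,"rx":0,"ry":0,"rz":0,"gripper":0.3},
    {"tx":0,"ty":0,"tz":0,"rx":0,"ry":0,"rz":0,"gripper":0.3},
    {"tx":0,"ty":0,"tz":0,"rx":0,"ry":0,"rz":0,"gripper":0.3},
    {"tx":0,"ty":0,"tz":-0.03,"rx":0,"ry":0,"rz":0,"gripper":0.3},
    {"tx":0,"ty":0,"tz":-0.05,"rx":0,"ry":0,"rz":0,"gripper":0.3},
    {"tx":0.057,"ty":0,"tz":0,"rx":0,"ry":0,"rz":0,"gripper":1},
    {"tx":0.057,"ty":0,"tz":0,"rx":0,"ry":0,"rz":0,"gripper":1},
    {"tx":0,"ty":0,"tz":0,"rx":0,"ry":0,"rz":0,"gripper":1},
    {"tx":0,"ty":0,"tz":0,"rx":0,"ry":0,"rz":0,"gripper":1}
  ]
}}

```text
time_s: 15.78
ee_pos: [451.0, 83.4, 131.9]
ee_rot: [180.0, 0.2, -175.1]
force: [0.3, -0.9, -0.2]
gripper_width: 0.5
gripper_force: 0.0
```

Run:
```python
from h import *
s=env.state();print(s["ee_pos"],s["ee_rot"],s["force"],s["gripper_width"])
C=cam("side")
cv2.imwrite("pics/s3.png",cv2.resize(C[0][160:260,350:470,::-1],None,fx=6,fy=6,interpolation=cv2.INTER_CUBIC))
```

```text
[451.04094663  83.38598038 131.85910368] [ 1.79996171e+02  1.61368834e-01 -1.75092898e+02] [ 0.31496628 -0.87193522 -0.20853366] 0.48883304031282493
```

View pics/s3.png

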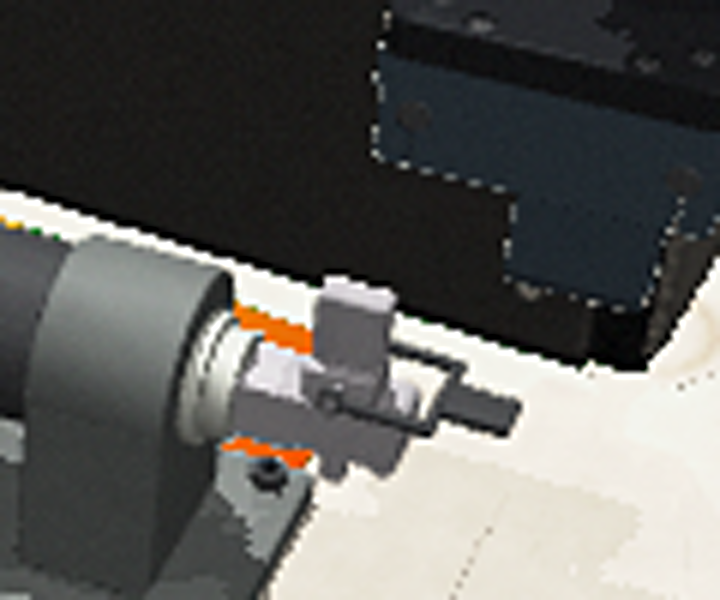

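The side view shows the pin home with its loop level (thumb tab at crop (480,408)). It also shows the finger's wider carriage starting about 30 mm above the tip, which would hit the pin tab during a vertical push. So I'll tilt the tool 45°, body leaning back toward the robot.

Call:
{"op": "send_rows", "data": {
  "motion": [
    {"tx":0,"ty":0,"tz":0,"rx":0,"ry":-0.25,"rz":0,"gripper":1},
    {"tx":0,"ty":0,"tz":0,"rx":0,"ry":-0.25,"rz":0,"gripper":1},
    {"tx":0,"ty":0,"tz":0,"rx":0,"ry":-0.25,"rz":0,"gripper":1},
    {"tx":0,"ty":0,"tz":0,"rx":0,"ry":-0.25,"rz":0,"gripper":1},
    {"tx":0,"ty":0,"tz":0,"rx":0,"ry":-0.25,"rz":0,"gripper":1},
    {"tx":0,"ty":0,"tz":0,"rx":0,"ry":-0.25,"rz":0,"gripper":1},
    {"tx":0,"ty":0,"tz":0,"rx":0,"ry":0,"rz":0,"gripper":1},
    {"tx":0,"ty":0,"tz":0,"rx":0,"ry":0,"rz":0,"gripper":1}
  ]
}}

```text
time_s: 16.82
ee_pos: [456.8, 65.5, 136.6]
ee_rot: [-177.1, 35.6, -175.4]
force: [-0.3, -0.5, 0.5]
gripper_width: 0.4
gripper_force: 0.0
```

```bash
cat > oz.py <<'E'
from h import *
s=env.state();Rt=R.from_euler('xyz',s["ee_rot"],degrees=True).as_matrix()
a=np.radians(-175.1);o=np.array([np.cos(a),np.sin(a),0]);l=np.array([-o[1],o[0],0])
H=np.array([506.5,88.1,0]);p=np.array(s["ee_pos"])-H
E=p-16*Rt[:,0]
print("qpos",s["qpos"].round(1),"TCP out,lat,z",(p@o).round(1),(p@l).round(1),p[2].round(1),"E out,z",(E@o).round(1),E[2].round(1))
print("x",Rt[:,0].round(2),"z",Rt[:,2].round(2),"force",s["force"].round(1))
E
python3 oz.py
```

```text
qpos [ 11.9   0.4 136.8 -42.9  10.6 -41.6] TCP out,lat,z 51.4 18.3 136.6 E out,z 38.4 146.0
x [-0.81 -0.07 -0.58] z [ 0.58 -0.   -0.81] force [-0.3 -0.5  0.5]
```

Run:
```python
from h import *
S=cam("side");Rt=R.from_euler('xyz',[180,0.16,-175.1],degrees=True).as_matrix();T=np.array([451.04,83.39,131.86])
for p in((505,280),(640,308),(505,188),(375,158),(660,245)):
    c,d=ray(S,350+p[0]/6-.4,160+p[1]/6-.4); c2=Rt.T@(c-T);d2=Rt.T@d
    for y in(13.5,30,60): t=(y-c2[1])/d2[1];print(p,"y",y,(c2+t*d2).round(1),end=" | ")
    print()
W=cam("wrist")  # tool-frame rays; w2 pixels
g=env.grab_frame("wrist");Tc=np.array(g["T_tool_cam"]);K=W[1]
for p in((205,275),(180,300),(282,275),(290,300),(445,275),(464,300),(178,366)):
    d=Tc[:3,:3]@np.linalg.inv(K)@[*p,1];c=Tc[:3,3]
    print(p,*[(c+d*(x-c[0])/d[0]).round(1) for x in(45,38,30,16)])
```

```text
(505, 280) y 13.5 [-17.1  13.5  -7.4] | (505, 280) y 30 [-14.2  30.  -19.6] | (505, 280) y 60 [ -8.9  60.  -41.9] | 
(640, 308) y 13.5 [16.3 13.5 -9.4] | (640, 308) y 30 [ 18.4  30.  -21.6] | (640, 308) y 60 [ 22.2  60.  -43.8] | 
(505, 188) y 13.5 [-20.9  13.5 -34.1] | (505, 188) y 30 [-17.9  30.  -45.7] | (505, 188) y 60 [-12.5  60.  -66.8] | 
(375, 158) y 13.5 [-53.6  13.5 -33.4] | (375, 158) y 30 [-49.8  30.  -45. ] | (375, 158) y 60 [-42.9  60.  -66.1] | 
(660, 245) y 13.5 [ 17.8  13.5 -28.9] | (660, 245) y 30 [ 19.9  30.  -40.6] | (660, 245) y 60 [ 23.6  60.  -61.9] | 
(205, 275) [  45.   -22.4 -107.4] [ 38.  -29.1 -87.4] [ 30.  -36.9 -64.5] [ 16.  -50.5 -24.4]
(180, 300) [  45.   -22.6 -118.9] [  38.   -29.4 -102.6] [ 30.  -37.3 -83.9] [ 16.  -51.  -51.2]
(282, 275) [  45.    -8.2 -107.4] [ 38.  -10.5 -87.3] [ 30.  -13.1 -64.4] [ 16.  -17.6 -24.4]
(290, 300) [  45.    -5.8 -118.9] [  38.    -7.3 -102.6] [ 30.   -9.  -83.9] [ 16.  -12.  -51.2]
(445, 275) [  45.    21.8 -107.4] [ 38.   29.1 -87.3] [ 30.   37.5 -64.4] [ 16.   52.1 -24.3]
(464, 300) [  45.    20.8 -118.9] [  38.    27.8 -102.6] [ 30.   35.8 -83.9] [ 16.   49.8 -51.2]
(178, 366) [  45.   -16.2 -136.4] [  38.   -21.  -125.7] [  30.   -26.5 -113.4] [ 16.  -36.1 -91.8]
```

The wide part is the gripper's body (it matches ±38, ±89 at 79 mm behind the TCP), so it clears the pin. A mild 20° tilt, away from the wrist singularity, is enough.

```bash
cat > go.py <<'E'
import sys
from h import *
out,z,tilt=map(float,sys.argv[1:4])
s=env.state();R0=R.from_euler('xyz',s["ee_rot"],degrees=True)
Rd=R.from_euler('xyz',[180,0,-175.1],degrees=True)*R.from_rotvec([0,-np.radians(tilt),0])
a=np.radians(-175.1);P=np.array([506.5+out*np.cos(a),88.1+out*np.sin(a),z])
print("shift/500",(R0.inv().apply(P-s["ee_pos"])/500).round(4),"turn/30",((R0.inv()*Rd).as_rotvec(degrees=True)/30).round(3))
E
python3 go.py 60 135 20
```

```text
shift/500 [ 0.0153  0.0363 -0.0092] turn/30 [-0.102  0.519 -0.022]
```

Call:
{"op": "send_rows", "data": {
  "motion": [
    {"tx":0.015,"ty":0.036,"tz":-0.009,"rx":-0.034,"ry":0.173,"rz":-0.007,"gripper":1},
    {"tx":0,"ty":0,"tz":0,"rx":-0.034,"ry":0.173,"rz":-0.007,"gripper":1},
    {"tx":0,"ty":0,"tz":0,"rx":-0.034,"ry":0.173,"rz":-0.007,"gripper":1},
    {"tx":0,"ty":0,"tz":0,"rx":0,"ry":0,"rz":0,"gripper":1},
    {"tx":0,"ty":0,"tz":0,"rx":0,"ry":0,"rz":0,"gripper":1}
  ]
}}

```text
time_s: 17.6
ee_pos: [448.9, 75.4, 134.7]
ee_rot: [-179.3, 21.6, -175.3]
force: [-0.1, 0.9, 0.6]
gripper_width: -0.1
gripper_force: 0.0
```

```bash
python3 oz.py; python3 go.py 56 92 20
```

```text
qpos [ 10.1   2.6 126.9  -5.6  29.2 -80.1] TCP out,lat,z 58.5 7.7 134.7 E out,z 43.6 140.5
x [-0.93 -0.08 -0.37] z [ 0.37  0.02 -0.93] force [-0.1  0.9  0.6]
shift/500 [0.0268 0.0165 0.0809] turn/30 [-0.027  0.052 -0.008]
```

Call:
{"op": "send_rows", "data": {
  "motion": [
    {"tx":0.009,"ty":0.008,"tz":0.027,"rx":-0.027,"ry":0.052,"rz":-0.008,"gripper":1},
    {"tx":0.009,"ty":0.008,"tz":0.027,"rx":0,"ry":0,"rz":0,"gripper":1},
    {"tx":0.009,"ty":0,"tz":0.027,"rx":0,"ry":0,"rz":0,"gripper":1},
    {"tx":0,"ty":0,"tz":0,"rx":0,"ry":0,"rz":0,"gripper":1},
    {"tx":0,"ty":0,"tz":0,"rx":0,"ry":0,"rz":0,"gripper":1}
  ]
}}

```text
time_s: 18.23
ee_pos: [450.4, 83.7, 92.8]
ee_rot: [180.0, 20.1, -175.1]
force: [0.0, 0.6, -0.1]
gripper_width: 0.3
gripper_force: 0.0
```

```bash
python3 oz.py; python3 go.py 56 88 20
python3 - <<'E'
# E path r=41 -> TCP path in (out,z), tilt 20, increments in tool axes/500
import numpy as np
f=np.radians(20);pr=None
for th in [0,.1,.2,.3,.4,.5,.6,.7,.8,.9,1.0,1.05,1.1,1.15]:
    E=np.array([41*np.cos(th)+2*np.sin(th),86-41*np.sin(th)+2*np.cos(th)]);T=E+16*np.array([np.cos(f),-np.sin(f)])
    if pr is not None:
        d=T-pr;print(th,T.round(1),"tx",round((d[0]*np.cos(f)-d[1]*np.sin(f))/500,4),"tz",round((-d[0]*np.sin(f)-d[1]*np.cos(f))/500,4))
    pr=T
E
```

```text
qpos [ 10.5   7.2 129.2  -4.7  23.7 -80.5] TCP out,lat,z 56.3 -0.4 92.8 E out,z 41.2 98.3
x [-0.94 -0.08 -0.34] z [ 0.34  0.03 -0.94] force [ 0.   0.6 -0.1]
shift/500 [ 0.0029 -0.0008  0.0093] turn/30 [0.001 0.002 0.001]
0.1 [56.  78.4] tx 0.0028 tz 0.0077
0.2 [55.6 74.3] tx 0.002 tz 0.008
0.3 [54.8 70.3] tx 0.0012 tz 0.0081
0.4 [53.6 66.4] tx 0.0004 tz 0.0082
0.5 [52.  62.6] tx -0.0004 tz 0.0082
0.6 [50. 59.] tx -0.0012 tz 0.0081
0.7 [47.7 55.6] tx -0.002 tz 0.0079
0.8 [45.  52.5] tx -0.0028 tz 0.0077
0.9 [42.1 49.7] tx -0.0036 tz 0.0074
1.0 [38.9 47.1] tx -0.0043 tz 0.007
1.05 [37.2 46. ] tx -0.0024 tz 0.0033
1.1 [35.4 44.9] tx -0.0026 tz 0.0032
1.15 [33.6 43.9] tx -0.0027 tz 0.0031
```

Call:
{"op": "send_rows", "data": {
  "motion": [
    {"tx":0.003,"ty":0,"tz":0.009,"rx":0,"ry":0,"rz":0,"gripper":1},
    {"tx":0.003,"ty":0,"tz":0.009,"rx":0,"ry":0,"rz":0,"gripper":1},
    {"tx":0.003,"ty":0,"tz":0.009,"rx":0,"ry":0,"rz":0,"gripper":1},
    {"tx":0.002,"ty":0,"tz":0.008,"rx":0,"ry":0,"rz":0,"gripper":1},
    {"tx":0.001,"ty":0,"tz":0.008,"rx":0,"ry":0,"rz":0,"gripper":1},
    {"tx":0,"ty":0,"tz":0.008,"rx":0,"ry":0,"rz":0,"gripper":1},
    {"tx":0,"ty":0,"tz":0,"rx":0,"ry":0,"rz":0,"gripper":1}
  ]
}}

```text
time_s: 19.1
ee_pos: [453.7, 83.9, 66.2]
ee_rot: [180.0, 20.0, -175.1]
force: [-0.3, 0.2, 0.1]
gripper_width: 0.4
gripper_force: 0.0
```

```bash
python3 oz.py;python3 go.py 52 62.6 20;  python3 - <<'E'
from h import *
C=cam("side")
cv2.imwrite("pics/s4.png",cv2.resize(C[0][170:260,360:460,::-1],None,fx=6,fy=6,interpolation=cv2.INTER_CUBIC))
E
```

```text
qpos [ 10.4  10.3 130.9  -5.7  18.9 -79.5] TCP out,lat,z 53.0 -0.3 66.2 E out,z 37.9 71.7
x [-0.94 -0.08 -0.34] z [ 0.34  0.03 -0.94] force [-0.3  0.2  0.1]
shift/500 [ 0.0007 -0.0006  0.0075] turn/30 [ 0.001 -0.     0.   ]
```

View pics/s4.png

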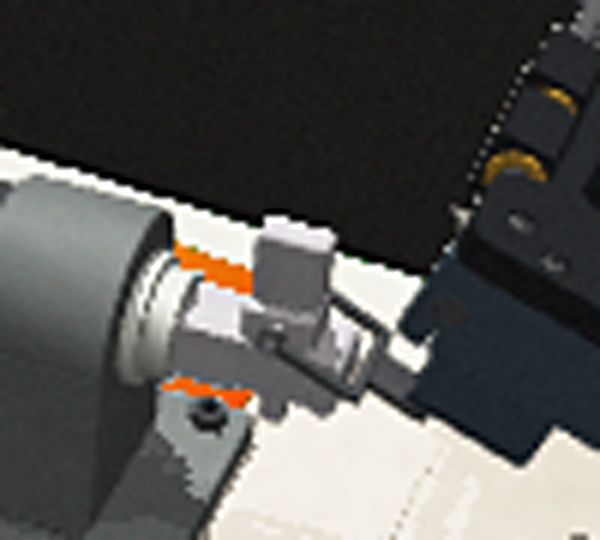

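The side crop shows the finger bearing on the thumb tab at crop (400,380), with the loop swung down about 0.4 rad and the pin upright. I'll continue the arc.

Call:
{"op": "send_rows", "data": {
  "motion": [
    {"tx":0.001,"ty":0,"tz":0.008,"rx":0,"ry":0,"rz":0,"gripper":1},
    {"tx":-0.001,"ty":0,"tz":0.008,"rx":0,"ry":0,"rz":0,"gripper":1},
    {"tx":-0.002,"ty":0,"tz":0.008,"rx":0,"ry":0,"rz":0,"gripper":1},
    {"tx":0,"ty":0,"tz":0,"rx":0,"ry":0,"rz":0,"gripper":1}
  ]
}}

```text
time_s: 19.65
ee_pos: [458.6, 84.3, 55.2]
ee_rot: [180.0, 20.0, -175.1]
force: [0.6, -0.2, 0.1]
gripper_width: 0.3
gripper_force: 0.0
```

Call:
{"op": "send_rows", "data": {
  "motion": [
    {"tx":-0.0015,"ty":0,"tz":0.004,"rx":0,"ry":0,"rz":0,"gripper":1},
    {"tx":-0.0015,"ty":0,"tz":0.004,"rx":0,"ry":0,"rz":0,"gripper":1},
    {"tx":0,"ty":0,"tz":0,"rx":0,"ry":0,"rz":0,"gripper":1},
    {"tx":0,"ty":0,"tz":0,"rx":0,"ry":0,"rz":0,"gripper":1}
  ]
}}

```text
time_s: 20.15
ee_pos: [460.6, 84.4, 52.0]
ee_rot: [180.0, 19.9, -175.1]
force: [-4.0, -0.8, -0.4]
gripper_width: 0.4
gripper_force: 1.6
```

```bash
python3 oz.py;python3 go.py 42.1 49.7 20
```

```text
qpos [ 10.3  12.4 131.2  -6.3  16.6 -78.9] TCP out,lat,z 46.0 -0.2 52.0 E out,z 31.0 57.4
x [-0.94 -0.08 -0.34] z [ 0.34  0.03 -0.94] force [-4.  -0.8 -0.4]
shift/500 [-0.0058 -0.0004  0.007 ] turn/30 [ 0.001 -0.003  0.001]
```

Call:
{"op": "send_rows", "data": {
  "motion": [
    {"tx":-0.002,"ty":0,"tz":0.0025,"rx":0,"ry":0,"rz":0,"gripper":1},
    {"tx":-0.002,"ty":0,"tz":0.0025,"rx":0,"ry":0,"rz":0,"gripper":1},
    {"tx":-0.002,"ty":0,"tz":0.002,"rx":0,"ry":0,"rz":0,"gripper":1},
    {"tx":0,"ty":0,"tz":0,"rx":0,"ry":0,"rz":0,"gripper":1},
    {"tx":0,"ty":0,"tz":0,"rx":0,"ry":0,"rz":0,"gripper":1}
  ]
}}

```text
time_s: 20.78
ee_pos: [466.5, 85.1, 50.6]
ee_rot: [180.0, 20.1, -175.1]
force: [-1.5, 0.1, -1.0]
gripper_width: 0.6
gripper_force: 0.6
```

```bash
python3 oz.py;python3 go.py 38.9 47.1 20
```

```text
qpos [ 10.2  13.  130.8  -6.4  16.3 -78.9] TCP out,lat,z 40.1 -0.4 50.6 E out,z 25.1 56.1
x [-0.94 -0.08 -0.34] z [ 0.34  0.03 -0.94] force [-1.5  0.1 -1. ]
shift/500 [ 0.0001 -0.0008  0.0075] turn/30 [0.001 0.005 0.   ]
```

Call:
{"op": "send_rows", "data": {
  "motion": [
    {"tx":-0.001,"ty":0,"tz":0.003,"rx":0,"ry":0,"rz":0,"gripper":1},
    {"tx":-0.001,"ty":0,"tz":0.003,"rx":0,"ry":0,"rz":0,"gripper":1},
    {"tx":0,"ty":0,"tz":0,"rx":0,"ry":0,"rz":0,"gripper":1},
    {"tx":0,"ty":0,"tz":0,"rx":0,"ry":0,"rz":0,"gripper":1}
  ]
}}

```text
time_s: 21.28
ee_pos: [467.8, 85.1, 47.8]
ee_rot: [180.0, 20.1, -175.1]
force: [-0.1, -0.4, 0.2]
gripper_width: 0.6
gripper_force: 0.0
```

Call:
{"op": "send_rows", "data": {
  "motion": [
    {"tx":-0.0025,"ty":0,"tz":0.003,"rx":0,"ry":0,"rz":0,"gripper":1},
    {"tx":0,"ty":0,"tz":0,"rx":0,"ry":0,"rz":0,"gripper":1},
    {"tx":0,"ty":0,"tz":0,"rx":0,"ry":0,"rz":0,"gripper":1}
  ]
}}

```text
time_s: 21.65
ee_pos: [469.2, 85.2, 46.7]
ee_rot: [180.0, 20.0, -175.1]
force: [-0.2, -0.2, -0.6]
gripper_width: 0.4
gripper_force: 0.0
```

```bash
python3 oz.py;python3 go.py 35.4 44.9 20;  python3 - <<'E'
from h import *
C=cam("side")
cv2.imwrite("pics/s5.png",cv2.resize(C[0][170:260,360:460,::-1],None,fx=6,fy=6,interpolation=cv2.INTER_CUBIC))
E
```

```text
qpos [ 10.2  13.6 130.7  -6.5  15.8 -78.8] TCP out,lat,z 37.4 -0.3 46.7 E out,z 22.4 52.2
x [-0.94 -0.08 -0.34] z [ 0.34  0.03 -0.94] force [-0.2 -0.2 -0.6]
shift/500 [-0.0025 -0.0006  0.0047] turn/30 [0.001 0.001 0.   ]
```

The force vanished as the loop angle passed about 1.0, which suggests it snapped in. I'll back away and check numerically.

Call:
{"op": "send_rows", "data": {
  "motion": [
    {"tx":0.03,"ty":0,"tz":-0.01,"rx":0,"ry":0,"rz":0,"gripper":1},
    {"tx":0.06,"ty":0,"tz":-0.03,"rx":0,"ry":0,"rz":0,"gripper":1},
    {"tx":0.04,"ty":0,"tz":-0.08,"rx":0,"ry":0,"rz":0,"gripper":1},
    {"tx":0,"ty":0,"tz":-0.1,"rx":0,"ry":0,"rz":0,"gripper":1},
    {"tx":0,"ty":0,"tz":-0.1,"rx":0,"ry":0,"rz":0,"gripper":1},
    {"tx":0,"ty":0,"tz":0,"rx":0,"ry":0,"rz":0,"gripper":1}
  ]
}}

```text
time_s: 22.45
ee_pos: [354.1, 75.4, 177.9]
ee_rot: [179.9, 20.5, -175.1]
force: [0.6, 0.2, -1.6]
gripper_width: 0.5
gripper_force: 0.0
```

```bash
python3 oz.py
python3 - <<'E'
from h import *
C=cam("side");save(C,"s6");g=cv2.cvtColor(C[0],cv2.COLOR_RGB2GRAY)
a=np.radians(-175.1);o=np.array([np.cos(a),np.sin(a),0]);l=np.array([-o[1],o[0],0]);H=np.array([506.5,88.1,86.])
for th in(0.9,1.0,1.1,1.2,1.3,1.36):
    L=[]
    for r in(31,36,40,44):
        u,v=proj(C,H+r*(np.cos(th)*o-np.sin(th)*np.array([0,0,1])));L.append(((round(u,1),round(v,1)),int(g[round(v),round(u)])))
    print(th,L)
print(proj(C,(506.5,88.1,112)))
print(g[225:262,400:436:1])
E
```

```text
qpos [ 12.6 -10.  130.1  -4.1  39.7 -79.6] TCP out,lat,z 153.0 -0.4 177.9 E out,z 138.0 183.5
x [-0.93 -0.08 -0.35] z [ 0.35  0.03 -0.94] force [ 0.6  0.2 -1.6]
0.9 [((np.float64(417.7), np.float64(237.2)), 240), ((np.float64(419.2), np.float64(239.6)), 240), ((np.float64(420.5), np.float64(241.5)), 238), ((np.float64(421.7), np.float64(243.4)), 240)]
1.0 [((np.float64(416.0), np.float64(237.6)), 251), ((np.float64(417.3), np.float64(240.1)), 244), ((np.float64(418.4), np.float64(242.0)), 240), ((np.float64(419.4), np.float64(243.9)), 238)]
1.1 [((np.float64(414.3), np.float64(237.9)), 95), ((np.float64(415.3), np.float64(240.4)), 12), ((np.float64(416.1), np.float64(242.4)), 203), ((np.float64(417.0), np.float64(244.3)), 240)]
1.2 [((np.float64(412.5), np.float64(238.0)), 98), ((np.float64(413.3), np.float64(240.5)), 30), ((np.float64(413.9), np.float64(242.5)), 26), ((np.float64(414.5), np.float64(244.5)), 22)]
1.3 [((np.float64(410.7), np.float64(238.0)), 62), ((np.float64(411.2), np.float64(240.5)), 29), ((np.float64(411.5), np.float64(242.5)), 28), ((np.float64(411.9), np.float64(244.4)), 39)]
1.36 [((np.float64(409.6), np.float64(237.9)), 51), ((np.float64(409.9), np.float64(240.4)), 22), ((np.float64(410.1), np.float64(242.3)), 254), ((np.float64(410.3), np.float64(244.3)), 247)]
[409.53543891 209.29456877]
[[238 111  90 ... 242 242 243]
 [245 113  81 ... 242 243 241]
 [ 94 131 131 ... 242 241 238]
 ...
 [230 229 229 ... 238 238 238]
 [229 230 229 ... 239 238 238]
 [235 235 232 ... 239 239 239]]
```

Run:
```python
from h import *
b=cv2.imread("pics/s6.png",0)
a=cv2.resize(cv2.imread("pics/s4.png",0),(100,90),interpolation=cv2.INTER_AREA)
A=a[33:56,40:57].astype(np.float32);B=b[170:260,360:460]
r=cv2.matchTemplate(np.float32(B),A,cv2.TM_CCOEFF_NORMED);print(cv2.minMaxLoc(r))
m=(b[240:252,400:430]<60);v,u=np.where(m);print(len(u),u.mean()+400,v.mean()+240,u.min()+400,u.max()+400,v.max()+240)
```

```text
(-0.5134384632110596, 0.9247103333473206, (24, 51), (41, 33))
34 410.88235294117646 242.38235294117646 400 415 246
```

```bash
python3 -c "
from workcell import env
print(env.job_done())"
```

```text
the job is handed in; nothing more can be done
None
```

The hitch pin is seated in the shaft's cross hole and its loop is snapped in under the shaft end at about 1.25 rad, judged from side-camera pixels. The arm is clear and the job is handed in at about 22.5 s; no verdict was shown.

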